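Clamp a whetstone for truing through the guard window

TASK

Push the grey-green whetstone along its channel until its end is fully home against the stop, without lifting it. Then reach down through the window in the guard without touching the guard, press the clamp lever inside all the way down until the clamp holds the stone, and come back out. Do not pick anything up, work the clamp only by its lever (do not push its arm), and leave the loose things nearby where they are.

Things in the scene. Friction and masses are not known exactly. Their poses are not given: they have to be found in the camera images.
- fixture: Stone-truing fixture, fixed: dark steel bed 90 mm wide (x), 330 long (y -211 to +119), 12 thick. Origin: on the bench, mid-width, under the end stop's face. Channel at negative y between aluminium rails 48 mm apart (tops z = 23, y -211 to -4, open at the -y end); stop 62 mm wide, face at y = 0, top z = 28. Toggle clamp and guard at positive y.
- stone: Grey-green whetstone, loose block 45 x 130 (own y) x 22 mm, lying on the bed in the channel (y along the fixture's y within 1 degree) short of the stop. Origin: centre of underside. Home: +y end at the stop, origin at fixture y = -65, z = 12 mm. Slides by a few newtons on its far (-y) end face, fixture z = 12 to 34 mm.
- guard: Grey sheet-metal guard over the clamp lever, fixed to the fixture, same origin and axes: a box 90 mm wide (x), y = 10 to 118 mm, top face z = 96 mm, sheet 2 mm, closed at the +y end, its sides open below z = 60 mm between legs, a rectangular window with black edge trim in its top. The robot must not touch it.
- guard_window (a point): Centre of the guard's window, at its top face: fixture (0, 80, 96) mm. The clear opening is 62 mm along the fixture's x and 52 mm along its y.
- lever_pad (a point): Centre of the upper face of the light metal pad with black ribs (34 mm in x, 26 mm long) at the end of the clamp lever, inside the guard under the window. Moves with the lever: raised at fixture (0, 79, 78) mm, tilted 26 degrees, +y end high (top edge about z = 84, 12 mm below the guard's top face); fully down level at (0, 88, 61) mm.
- clamp_lever (a joint): Angle of the clamp lever (rad): 0 raised (clamp open, as at the start), 0.45 fully down and locked (its hard end). Its hinge lies along the fixture's x at y = 46, z = 50 mm. Pressing down on the pad takes about 5 to 11 N; the lever stays where it is left.
- clamp_arm: Steel arm of the toggle clamp, in front of the guard, over the stone's +y end, with a sprung rubber-tipped foot. Comes down as the lever goes down. Raised, it stands up to about z = 90 mm at fixture y = 0 to -35 mm. Origin: its hinge at fixture y = 26, z = 46 mm. The robot must not push it.
- clamp_foot: The clamp's rubber-tipped foot, 14 mm across, carried by the arm (origin at the arm's hinge). When the stone is home and the lever locked it presses on the stone with some 5 N; raised, it hangs over the stone with some 10 mm to spare.
- dresser: Bystander, loose: speckled dressing stick 25 x 100 x 25 mm, beside the channel on the fixture's +x side. Origin: centre of its underside.
- small_spanner: Bystander, loose: small spanner 33 x 156 x 6 mm, flat on the bench on the fixture's -x side. Origin: centre of its underside.
- nut: Bystander, loose: flanged collet nut, 38 mm across, 19 mm high, on the fixture's +x side. Origin: centre of its underside.
- pen: Bystander, loose: marker pen, 17 x 135 x 16 mm, lying on the bench to the left. Origin: centre of its underside.

How it is judged:
By the outcome, as a careful person would: the job done as asked, in the order asked, and still so for the second after the job is handed in, with the robot touching nothing.
It also fails if it takes over 35 s, if anything falls off the work surface, if the arm or the gripper's body presses on something with over 40 N, if the wrist force passes 120 N, or if a joint passes its speed limit or range.

ROBOT

A 6-joint arm with a two-finger parallel gripper is mounted at the origin on a cart in front of the work surface, level with it; the furniture and walls round the work are solid. World frame = base frame: x ahead of the robot, y to its left, z up, the work surface at z = 0. Lengths are in m, angles in degrees, forces in N, time in s.
With the tool pointing down it reaches from about 0.4 to 0.825 m from the base axis. Payload 7 kg.
Tool frame: the origin (TCP) lies on the centre line of the jaws, within the pads' length; the fingertips stand 22 mm ahead of it and the grasp point (between the pads) lies 3 mm ahead of it; z points along the fingers, y is the line along which they close (so a half turn about z gives the same grasp; the last joint's range is limited). The gripper opens to 88 mm and grips with 3 to 60 N. Pads are 19 mm wide; open, the fingers measure 130 mm over their backs; the gripper's body (78 mm by 193 mm) begins 47 mm behind the grasp point.
Start: joints at [-50.472, 20.546, 0.682, 0, -70.136, -16.507], TCP at [0.264, -0.621, 0.249] pointing down, gripper open.
Joint ranges: [-176.03, 176.03], [-82.01, 121.73], [-58.28, 71.71], [-173.87, 95.51], [-174.79, -0.11], [-173.66, 173.66]. Speed limits (degrees/s): [136.94, 136.94, 172.46, 180, 180, 180].

INTERFACE

Orientations are given as [roll, pitch, yaw] about the fixed x, y, z axes, in that order (R = Rz(yaw) Ry(pitch) Rx(roll)).
In Python, from plant import get_state, cams, r gives the robot as it stands.
- The arm moves only by the tool apply_moves, never from a script. Its argument "targets" is a list of rows, each an object with "dp": the shift along the world's x, y, z in m, a list of three; "yaw": the turn about the world's z in degrees. In form: [{"dp": [x, y, z], "yaw": yaw}, ...]. A call has 1 to 20 rows; each row is the pose to reach, as a shift and turn from the pose commanded when the call began; what a row does not reach only later rows make up. A row lasts 1/12 s, in which the tool goes at most 41.7 mm and 7.16 degrees, less where a joint would pass 70% of its speed; a pose out of reach is approached as far as the arm can. A call with a gripper value outside its range is refused whole. "grip" is the gripper command: -1 is fully open, 1 is shut, values between are in proportion, set as the call begins (left out, the last holds). The fingers move at their own pace and stop on an object; "squeeze" is the grip in N (left out, the last holds). Time passes only in rows, so rows that repeat a pose let the fingers close. It gives the time, the measured TCP pose, the force, the opening and the grip force at its end, in the units of the state.
- get_state(): the state, without advancing time (a new reading comes with each control period).
- cams.capture(name): name is "side" or "top" or "wrist"; returns a dict with "image" (420x560x3 uint8, red, green, blue), "range_z" (420x560 float32, m along the optical axis (not along the pixel's ray), 0 where there is no reading), "fx", "fy", "cx", "cy" (pixels), "R" (3x3) and "t" (3): a world point X has camera coordinates R X + t; the wrist camera has in their place "T_tool_cam" (4x4, takes a point from camera to tool coordinates, whose origin is the TCP and whose axes are the flange's). Camera axes: x right, y down, z forward; pixel columns grow to the right and rows downward; lengths in m; the calibration is good to about 2 mm. The wrist camera is an equidistant fisheye: a pixel r from the principal point sees the ray r / f radians off the axis. A picture is of the moment at which its call begins: read the wrist's pose just before it.
- r.close_job(): hands the job in; it is judged then, once.
The state is a dict: "time_s": time; "joints": joint angles; "qd": joint speeds; "joint_torque": joint torques, N m; "tcp_pos": TCP position; "eef_rot": TCP orientation; "contact_force": force on the tool from outside, world axes, zero at the start; "moment": the same for the moment, N m; "gripper_width": finger opening in m; "gripper_force": force on a finger pad.
Only numpy, scipy, OpenCV 4.12 (cv2) and the standard library are available. Lean on these libraries where they do the work, as an engineer would, in place of code of your own. Each camera call takes 0.05 s, during which the arm holds its last target. There are 200 camera calls.

## Working session

There is one attempt and no reset: what is moved stays moved. The work goes in short steps, Python scripts to look and compute and a tool call to move; the robot and the scene stay as the last step left them, time stands still between calls to the robot, and variables do not carry over. Pictures are saved under pics/ and viewed, at most 10 in all, crops included, and the job is handed in when it is done.

Besides the shell and the picture viewer there is one more tool, called as name(argument=value, ...), one argument or row to a line, values as JSON. apply_moves: Moves the arm, as the interface text tells. Its arguments: {"type":"object","properties":{"targets":{"type":"array","items":{"type":"object","properties":{"dp":{"type":"array","items":{"type":"number"}},"yaw":{"type":"number"}}}},"grip":{"type":"number"},"squeeze":{"type":"number"}},"required":["targets"]}

```bash
mkdir -p pics; ls; python3 - <<'E'
from plant import get_state,cams
import cv2,numpy as np
print(get_state())
for n in ["top","side"]:
    c=cams.capture(n); np.savez(f"{n}.npz",**c)
    cv2.imwrite(f"pics/{n}.png",c["image"][:,:,::-1])
    print(n,c["fx"],c["cx"],c["cy"],c["R"],c["t"],(c["range_z"]>0).mean())
E
```

```text
pics
{'time_s': 0.0, 'joints': array([-5.04714386e+01,  2.05915591e+01,  6.34327024e-01, -1.84373375e-02,
       -7.01360783e+01, -1.65067714e+01]), 'qd': array([-0.0805443 , -0.00455034,  0.04798999,  0.04688103, -0.02882711,
       -0.07269624]), 'joint_torque': array([-8.76370486e-04, -5.82722104e+01,  2.93055940e+01,  6.99725971e+00,
        6.77786578e-03, -1.56229330e-04]), 'tcp_pos': array([ 0.26377473, -0.62084326,  0.24763076]), 'eef_rot': array([ 1.79905610e+02, -9.89650398e-03, -1.56984481e+02]), 'contact_force': array([0.63578746, 0.39735505, 0.15085613]), 'moment': array([0.00827042, 0.08677718, 0.00667506]), 'gripper_force': 0.0, 'gripper_width': 0.08749936324666954}
top 432.46138994232746 281.17327037413656 210.62824214500475 [[ 0.01947151 -0.99931868  0.03135349]
 [-0.98123269 -0.0251175  -0.19118452]
 [ 0.19184178 -0.02704241 -0.98105323]] [-0.06014687  0.58859902  0.95237629] 0.9959651360544217
side 470.85728465553655 278.468190087019 216.2760773965702 [[ 0.99953259 -0.02100614  0.02221122]
 [ 0.01311319 -0.36171235 -0.93219752]
 [ 0.02761594  0.93205306 -0.36126783]] [-0.60933974  0.08116221  0.96896668] 0.9959141156462585
```

View pics/top.png

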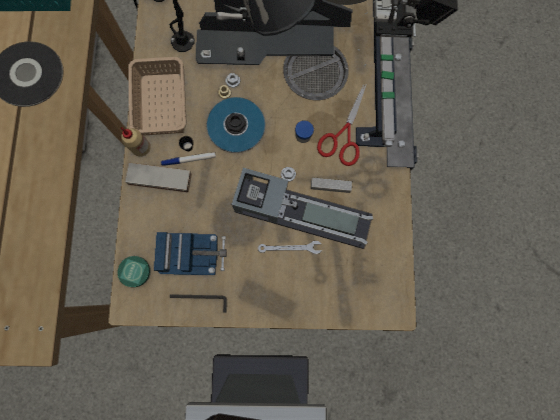

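View pics/side.png

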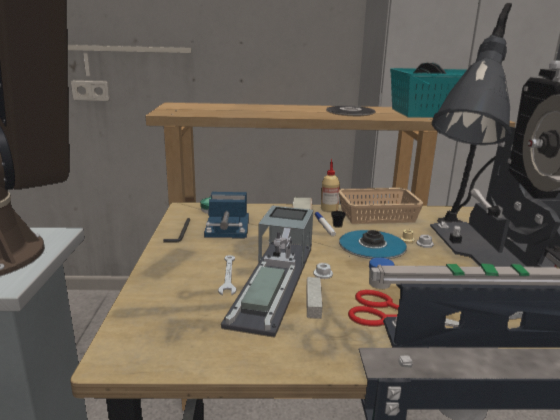

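The top view shows the guard at about (258,193), the stone at (331,217), the dresser at (331,185), the nut at (288,174) and the spanner at (290,247). The fixture's +y runs left and slightly up. The side view confirms this, with the open channel end towards the camera at (255,310). Next I'll measure with range data.

```bash
cat > h.py <<'E'
import numpy as np,cv2
def cloud(c):
    v,u=np.mgrid[0:420,0:560]; z=c["range_z"].astype(float)
    P=np.stack([(u-c["cx"])/c["fx"]*z,(v-c["cy"])/c["fy"]*z,z],-1)
    W=(P-c["t"])@c["R"]; W[z==0]=np.nan; return W
def ray(c,u,v,h):  # pixel onto plane z=h
    d=np.array([(u-c["cx"])/c["fx"],(v-c["cy"])/c["fy"],1])@c["R"]; o=-c["t"]@c["R"]
    return o+d*(h-o[2])/d[2]
E
python3 - <<'E'
from h import *
c=dict(np.load("top.npz")); W=cloud(c)
roi=np.zeros((420,560),bool); roi[165:250,228:380]=1
b=roi&(W[...,2]<0.006)
print("bench z",np.nanmedian(W[b][:,2]))
for lo,hi,n in [(.085,.105,"guard"),(.028,.042,"stone"),(.006,.11,"all")]:
    m=(roi&(W[...,2]>lo)&(W[...,2]<hi)).astype(np.uint8)
    k,l,s,_=cv2.connectedComponentsWithStats(m); i=1+s[1:,4].argmax(); m=l==i
    p=W[m]; print(n,m.sum(),s[i],np.median(p[:,2]),cv2.minAreaRect((p[:,:2]*1000).astype(np.float32)))
im=c["image"][160:255,225:385,::-1]
cv2.imwrite("pics/crop.png",cv2.resize(im,None,fx=5,fy=5,interpolation=cv2.INTER_CUBIC))
E
```

```text
bench z -0.0005017659788779711
guard 1263 [ 232  168   57   50 1263] 0.09549737295119795 ((624.7305297851562, 3.0467071533203125), (107.93670654296875, 91.88960266113281), 75.20771789550781)
stone 1004 [ 302  202   57   33 1004] 0.033219431263252934 ((580.4362182617188, -166.0126495361328), (129.81036376953125, 46.190181732177734), 75.7900161743164)
all 5465 [ 232  167  142   82 5465] 0.02858704951119073 ((624.3875732421875, -104.29075622558594), (345.2989501953125, 146.8931121826172), 75.6886215209961)
```

View pics/crop.png

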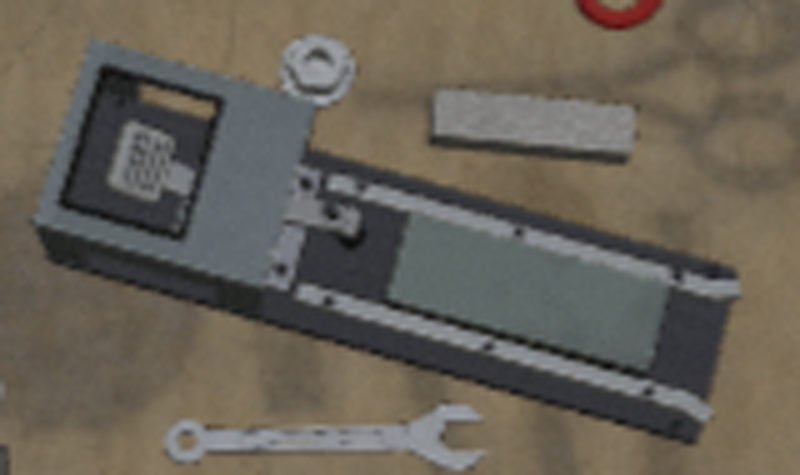

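```bash
python3 - <<'E'
from h import *
c=dict(np.load("top.npz"))
pc=np.array([(103,65),(222,97),(185,240),(62,205)])/5.0+[225,160]-.4
q=np.array([ray(c,*p,.096) for p in pc])*1000; print(q.round(1),q.mean(0))
for h in [.095]: pass
# stone: colour mask
hsv=cv2.cvtColor(c["image"],cv2.COLOR_RGB2HSV); W=cloud(c)
m=(hsv[...,1]>25)&(hsv[...,0]>35)&(hsv[...,0]<100)
m[:200]=0;m[240:]=0;m[:,:295]=0;m[:,365:]=0
k,l,s,_=cv2.connectedComponentsWithStats(m.astype(np.uint8)); i=1+s[1:,4].argmax()
v,u=np.where(l==i); P=np.array([ray(c,a,b,.034) for a,b in zip(u,v)])*1000
print(s[i],cv2.minAreaRect(P[:,:2].astype(np.float32)))
# side-camera check
c=dict(np.load("side.npz")); W=cloud(c); roi=np.zeros((420,560),bool); roi[200:330,225:320]=1
for lo,hi in [(.09,.102),(.029,.04)]:
    m=(roi&(W[...,2]>lo)&(W[...,2]<hi)).astype(np.uint8)
    k,l,s,_=cv2.connectedComponentsWithStats(m); i=1+s[1:,4].argmax(); p=W[l==i]
    print(s[i],np.median(p[:,2]),cv2.minAreaRect((p[:,:2]*1000).astype(np.float32)))
E
```

```text
[[668.5  37.9  96. ]
 [654.9 -16.7  96. ]
 [588.1  -1.7  96. ]
 [602.8  54.   96. ]] [628.57764113  18.35200746  96.        ]
[304 203  54  25 419] ((578.7134399414062, -163.97027587890625), (128.2102813720703, 42.989078521728516), 75.17185974121094)
[259 206  55  25 680] 0.09573552575231785 ((624.2335815429688, 1.1928939819335938), (113.44779968261719, 90.71904754638672), 75.42961883544922)
[ 241  267   44   42 1055] 0.033700458122803825 ((580.4215698242188, -167.84622192382812), (133.4603729248047, 45.650367736816406), 75.15519714355469)
```

apply_moves(
  targets=[
    {"dp": [0.0225, 0.028, -0.008], "yaw": 4},
    {"dp": [0.045, 0.056, -0.015], "yaw": 8},
    {"dp": [0.0675, 0.084, -0.023], "yaw": 12},
    {"dp": [0.09, 0.112, -0.03], "yaw": 16},
    {"dp": [0.1125, 0.14, -0.04], "yaw": 20},
    {"dp": [0.135, 0.168, -0.05], "yaw": 24},
    {"dp": [0.1575, 0.196, -0.06], "yaw": 28},
    {"dp": [0.18, 0.224, -0.07], "yaw": 32},
    {"dp": [0.2025, 0.252, -0.08], "yaw": 36},
    {"dp": [0.225, 0.28, -0.09], "yaw": 40},
    {"dp": [0.2475, 0.308, -0.1], "yaw": 44},
    {"dp": [0.27, 0.336, -0.1], "yaw": 48},
    {"dp": [0.285, 0.355, -0.1], "yaw": 51},
    {"dp": [0.2925, 0.3635, -0.1], "yaw": 52.3},
    {"dp": [0.2925, 0.3635, -0.1], "yaw": 52.3},
    {"dp": [0.2925, 0.3635, -0.1], "yaw": 52.3},
    {"dp": [0.2925, 0.3635, -0.1], "yaw": 52.3},
  ],
  grip=1,
  squeeze=10,
)

```text
time_s: 1.52
tcp_pos: [0.5557, -0.2583, 0.1484]
eef_rot: [180.0, -0.0, -104.8]
contact_force: [-0.3, -1.1, 0.5]
gripper_width: 0.0002
gripper_force: 0.0
```

apply_moves(
  targets=[
    {"dp": [0, 0, -0.03], "yaw": 0},
    {"dp": [0, 0, -0.06], "yaw": 0},
    {"dp": [0, 0, -0.085], "yaw": 0},
    {"dp": [0, 0, -0.1], "yaw": 0},
    {"dp": [0, 0, -0.1], "yaw": 0},
    {"dp": [0, 0, -0.1], "yaw": 0},
    {"dp": [0, 0, -0.1], "yaw": 0},
  ],
)

```text
time_s: 2.1
tcp_pos: [0.5568, -0.2587, 0.0498]
eef_rot: [-179.9, -0.0, -104.7]
contact_force: [-0.1, 0.1, 0.5]
gripper_width: 0.0003
gripper_force: 0.0
```

```bash
python3 - <<'E'
from plant import get_state,cams
import cv2
a=cams.capture("side")["image"][190:340,200:340,::-1]
cv2.imwrite("pics/s2.png",cv2.resize(a,None,fx=4,fy=4,interpolation=cv2.INTER_CUBIC))
E
```

```text
(no output)
```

View pics/s2.png

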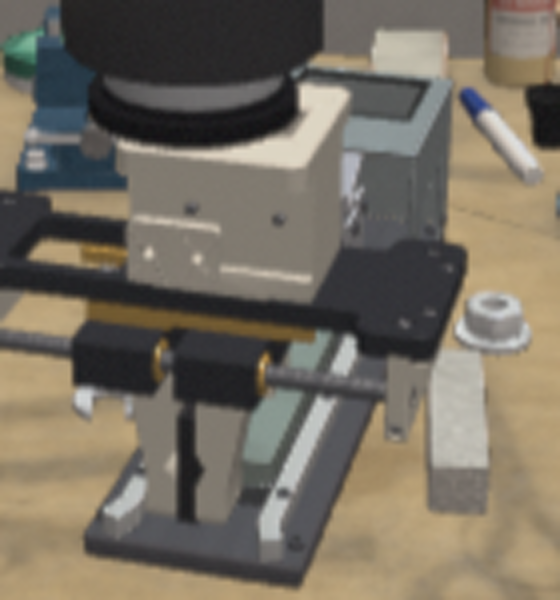

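The closed fingers at (190,510) sit centred behind the stone's near end, over the open channel. Now the push.

apply_moves(
  targets=[
    {"dp": [0.002, 0.0077, -0.002], "yaw": 0},
    {"dp": [0.004, 0.0155, -0.002], "yaw": 0},
    {"dp": [0.005, 0.0193, -0.002], "yaw": 0},
    {"dp": [0.006, 0.0232, -0.002], "yaw": 0},
    {"dp": [0.007, 0.0271, -0.002], "yaw": 0},
    {"dp": [0.008, 0.031, -0.002], "yaw": 0},
    {"dp": [0.009, 0.0348, -0.002], "yaw": 0},
    {"dp": [0.01, 0.0387, -0.002], "yaw": 0},
    {"dp": [0.011, 0.0425, -0.002], "yaw": 0},
    {"dp": [0.012, 0.0464, -0.002], "yaw": 0},
    {"dp": [0.013, 0.0503, -0.002], "yaw": 0},
    {"dp": [0.0138, 0.0532, -0.002], "yaw": 0},
    {"dp": [0.0142, 0.0551, -0.002], "yaw": 0},
    {"dp": [0.0147, 0.0561, -0.002], "yaw": 0},
  ],
)

```text
time_s: 3.32
tcp_pos: [0.5711, -0.2013, 0.0465]
eef_rot: [180.0, -0.0, -104.7]
contact_force: [-0.7, -2.0, 0.9]
gripper_width: 0.0005
gripper_force: 1.1
```

apply_moves(
  targets=[
    {"dp": [0.0003, 0.001, 0.001], "yaw": 0},
    {"dp": [0.0005, 0.0019, 0.001], "yaw": 0},
    {"dp": [0.0008, 0.0029, 0.001], "yaw": 0},
    {"dp": [0.001, 0.0039, 0.001], "yaw": 0},
    {"dp": [0.0013, 0.0048, 0.001], "yaw": 0},
    {"dp": [0.0015, 0.0058, 0.001], "yaw": 0},
  ],
)

```text
time_s: 3.82
tcp_pos: [0.5726, -0.1957, 0.0474]
eef_rot: [180.0, 0.0, -104.7]
contact_force: [-0.2, -1.1, -1.2]
gripper_width: 0.0005
gripper_force: 0.5
```

apply_moves(
  targets=[
    {"dp": [0.0002, 0.0007, 0], "yaw": 0},
    {"dp": [0.0004, 0.0015, 0], "yaw": 0},
    {"dp": [0.0005, 0.0019, 0], "yaw": 0},
    {"dp": [0.0005, 0.0019, 0], "yaw": 0},
  ],
)

```text
time_s: 4.15
tcp_pos: [0.5727, -0.1949, 0.0476]
eef_rot: [180.0, -0.1, -104.7]
contact_force: [-1.0, -7.7, -0.7]
gripper_width: 0.0006
gripper_force: 3.7
```

apply_moves(
  targets=[
    {"dp": [0.0001, 0.0004, 0], "yaw": 0},
    {"dp": [0.0002, 0.0008, 0], "yaw": 0},
    {"dp": [0.0003, 0.0012, 0], "yaw": 0},
    {"dp": [0.0003, 0.0012, 0], "yaw": 0},
  ],
)

```text
time_s: 4.48
tcp_pos: [0.5726, -0.1947, 0.0477]
eef_rot: [179.9, -0.1, -104.7]
contact_force: [-1.3, -12.9, 0.2]
gripper_width: 0.0004
gripper_force: 6.6
```

apply_moves(
  targets=[
    {"dp": [-0.0015, -0.0058, 0], "yaw": 0},
    {"dp": [-0.003, -0.0116, 0], "yaw": 0},
    {"dp": [-0.005, -0.0193, 0], "yaw": 0},
    {"dp": [-0.005, -0.0193, 0.02], "yaw": 0},
    {"dp": [-0.005, -0.0193, 0.05], "yaw": 0},
    {"dp": [-0.005, -0.0193, 0.085], "yaw": 0},
    {"dp": [-0.005, -0.0193, 0.115], "yaw": 0},
    {"dp": [-0.005, -0.0193, 0.125], "yaw": 0},
    {"dp": [-0.005, -0.0193, 0.125], "yaw": 0},
    {"dp": [-0.005, -0.0193, 0.125], "yaw": 0},
  ],
)

```text
time_s: 5.32
tcp_pos: [0.5685, -0.212, 0.173]
eef_rot: [-179.9, 0.1, -104.7]
contact_force: [0.1, 0.4, -0.9]
gripper_width: 0.0005
gripper_force: 0.0
```

```bash
python3 - <<'E'
from plant import get_state,cams
from h import *
s=get_state(); print(s["tcp_pos"])
for n in ["side","wrist"]:
    c=cams.capture(n); np.savez(n+"2.npz",**c)
    cv2.imwrite(f"pics/{n}3.png",c["image"][:,:,::-1])
print(c["T_tool_cam"],c["fx"],c["cx"],c["cy"])
c=dict(np.load("side2.npz"))
W=cloud(c); O=np.array([608.3,-59.0]);a=np.radians(-14.7)
F=(W[...,:2]*1000-O)@np.array([[np.cos(a),-np.sin(a)],[np.sin(a),np.cos(a)]])
m=(abs(W[...,2]-.0335)<.004)&(abs(F[...,0])<21)&(F[...,1]<-40)&(F[...,1]>-210)
print(m.sum(),np.percentile(F[m],[1,50,99],axis=0))
E
```

```text
[ 0.56854358 -0.21200989  0.1729618 ]
[[-1.12845729e-03 -9.66477483e-01 -2.56748908e-01  6.85766353e-02]
 [ 9.99999180e-01 -1.24607628e-03  2.95418208e-04 -2.65589483e-04]
 [-6.05443770e-04 -2.56748364e-01  9.66478096e-01 -1.35668774e-01]
 [ 0.00000000e+00  0.00000000e+00  0.00000000e+00  1.00000000e+00]] 325.19226210127806 282.39263902177123 210.4125365193374
625 [[ -20.42873137 -132.25165143]
 [   0.13616117  -92.95768988]
 [  20.67998763  -41.03794432]]
```

View pics/wrist3.png

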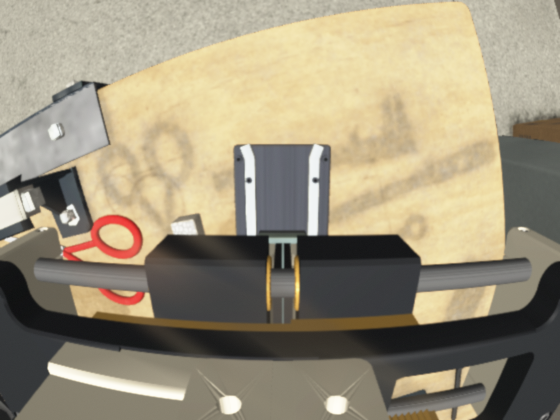

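The stone's near end reads about -131, which fits home. The wrist view shows the bed's open end at (283,180), with the fingers at the bottom. Next I'll move above the window.

apply_moves(
  targets=[
    {"dp": [0.006, 0.023, 0], "yaw": 0},
    {"dp": [0.012, 0.046, 0], "yaw": 0},
    {"dp": [0.018, 0.069, 0], "yaw": 0},
    {"dp": [0.024, 0.092, 0], "yaw": 0},
    {"dp": [0.03, 0.115, 0], "yaw": 0},
    {"dp": [0.036, 0.138, 0], "yaw": 0},
    {"dp": [0.042, 0.161, 0], "yaw": 0},
    {"dp": [0.048, 0.184, 0], "yaw": 0},
    {"dp": [0.054, 0.207, 0], "yaw": 0},
    {"dp": [0.0605, 0.232, 0], "yaw": 0},
    {"dp": [0.0605, 0.232, 0], "yaw": 0},
    {"dp": [0.0605, 0.232, 0], "yaw": 0},
    {"dp": [0.0605, 0.232, 0], "yaw": 0},
  ],
)

```text
time_s: 6.5
tcp_pos: [0.6282, 0.0198, 0.1711]
eef_rot: [179.9, -0.1, -104.7]
contact_force: [-0.4, -0.1, -0.4]
gripper_width: 0.0005
gripper_force: 0.0
```

```bash
python3 - <<'E'
from plant import get_state,cams
from h import *
s=get_state(); p=s["tcp_pos"]; print(p)
O=np.array([608.3,-59.0]);a=np.radians(-14.7);M=np.array([[np.cos(a),-np.sin(a)],[np.sin(a),np.cos(a)]])
print("fix",(p[:2]*1000-O)@M)
c=cams.capture("side"); np.savez("side4.npz",**c)
im=c["image"][120:290,220:360,::-1]
cv2.imwrite("pics/s4.png",cv2.resize(im,None,fx=3.5,fy=3.5,interpolation=cv2.INTER_CUBIC))
t=cams.capture("top"); W=cloud(t); F=(W[...,:2]*1000-O)@M
m=(abs(W[...,2]-.0335)<.004)&(abs(F[...,0])<20)&(F[...,1]<-40)&(F[...,1]>-210)
print("stone",m.sum(),np.percentile(F[m],[0,1,50,99],axis=0))
x=c["R"]@np.array([p[0],p[1],p[2]-.022])+c["t"]; print("tip px",c["fx"]*x[0]/x[2]+c["cx"],c["fy"]*x[1]/x[2]+c["cy"])
E
```

```text
[0.62822972 0.0197807  0.17110469]
fix [-0.71385511 81.25935643]
stone 589 [[-1.99497220e+01 -1.29318441e+02]
 [-1.96342754e+01 -1.28505852e+02]
 [ 1.31030527e-02 -8.43257897e+01]
 [ 1.95650675e+01 -4.10432473e+01]]
tip px 289.11085422647403 188.1749277032996
```

View pics/s4.png

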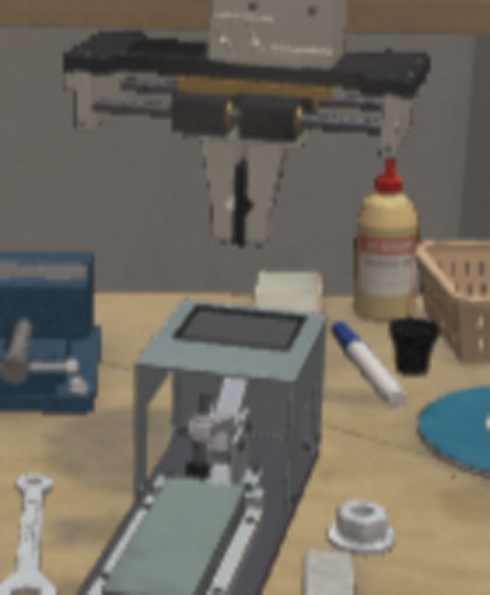

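The stone is home, with its end under the foot. The fingertips at crop (240,240) match the computed tip, above the window at (240,328). Next I'll descend.

apply_moves(
  targets=[
    {"dp": [0.0013, 0.0022, -0.01], "yaw": 0},
    {"dp": [0.0013, 0.0022, -0.025], "yaw": 0},
    {"dp": [0.0013, 0.0022, -0.04], "yaw": 0},
    {"dp": [0.0013, 0.0022, -0.05], "yaw": 0},
    {"dp": [0.0013, 0.0022, -0.056], "yaw": 0},
    {"dp": [0.0013, 0.0022, -0.06], "yaw": 0},
    {"dp": [0.0013, 0.0022, -0.06], "yaw": 0},
  ],
)

```text
time_s: 7.18
tcp_pos: [0.6299, 0.0219, 0.1117]
eef_rot: [179.9, -0.0, -104.7]
contact_force: [1.0, -0.8, 0.7]
gripper_width: 0.0005
gripper_force: 0.0
```

apply_moves(
  targets=[
    {"dp": [0, 0, -0.003], "yaw": 0},
    {"dp": [0, 0, -0.006], "yaw": 0},
    {"dp": [0, 0, -0.009], "yaw": 0},
    {"dp": [0, 0, -0.012], "yaw": 0},
    {"dp": [0, 0, -0.014], "yaw": 0},
    {"dp": [0, 0, -0.016], "yaw": 0},
    {"dp": [0, 0, -0.018], "yaw": 0},
    {"dp": [0, 0, -0.02], "yaw": 0},
    {"dp": [0, 0, -0.022], "yaw": 0},
    {"dp": [0, 0, -0.024], "yaw": 0},
    {"dp": [0, 0, -0.024], "yaw": 0},
  ],
)

```text
time_s: 8.1
tcp_pos: [0.6319, 0.023, 0.0897]
eef_rot: [-179.8, 0.1, -104.6]
contact_force: [1.1, 1.5, 3.8]
gripper_width: 0.0007
gripper_force: 1.8
```

apply_moves(
  targets=[
    {"dp": [-0.001, 0, -0.0015], "yaw": 0},
    {"dp": [-0.001, 0, -0.003], "yaw": 0},
    {"dp": [-0.001, 0, -0.0045], "yaw": 0},
    {"dp": [-0.001, 0, -0.006], "yaw": 0},
    {"dp": [-0.001, 0, -0.007], "yaw": 0},
    {"dp": [-0.001, 0, -0.007], "yaw": 0},
  ],
)

```text
time_s: 8.6
tcp_pos: [0.6313, 0.0237, 0.0834]
eef_rot: [-179.8, 0.2, -104.6]
contact_force: [1.2, 4.4, 8.3]
gripper_width: 0.0003
gripper_force: 3.7
```

apply_moves(
  targets=[
    {"dp": [-0.001, -0.001, -0.001], "yaw": 0},
    {"dp": [-0.001, -0.001, -0.002], "yaw": 0},
    {"dp": [-0.001, -0.001, -0.003], "yaw": 0},
    {"dp": [-0.001, -0.001, -0.003], "yaw": 0},
  ],
)

```text
time_s: 8.93
tcp_pos: [0.6314, 0.0235, 0.0829]
eef_rot: [-179.6, 0.3, -104.6]
contact_force: [-4.8, 9.6, 23.8]
gripper_width: 0.0008
gripper_force: 12.0
```

apply_moves(
  targets=[
    {"dp": [0, 0, -0.0007], "yaw": 0},
    {"dp": [0, 0, -0.0014], "yaw": 0},
    {"dp": [0, 0, -0.0014], "yaw": 0},
  ],
)

```text
time_s: 9.18
tcp_pos: [0.6314, 0.0235, 0.0827]
eef_rot: [-179.6, 0.3, -104.5]
contact_force: [-9.0, 10.3, 32.9]
gripper_width: 0.0005
gripper_force: 16.6
```

apply_moves(
  targets=[
    {"dp": [0, 0, 0.003], "yaw": 0},
    {"dp": [0, 0, 0.006], "yaw": 0},
    {"dp": [0, 0, 0.012], "yaw": 0},
    {"dp": [0, 0, 0.025], "yaw": 0},
    {"dp": [0, 0, 0.045], "yaw": 0},
    {"dp": [0, 0, 0.075], "yaw": 0},
    {"dp": [0, 0, 0.11], "yaw": 0},
    {"dp": [0, -0.03, 0.13], "yaw": 0},
    {"dp": [-0.02, -0.065, 0.14], "yaw": 0},
    {"dp": [-0.04, -0.1, 0.14], "yaw": 0},
    {"dp": [-0.06, -0.135, 0.14], "yaw": 0},
    {"dp": [-0.08, -0.17, 0.14], "yaw": 0},
    {"dp": [-0.1, -0.205, 0.14], "yaw": 0},
    {"dp": [-0.12, -0.24, 0.14], "yaw": 0},
    {"dp": [-0.12, -0.275, 0.14], "yaw": 0},
    {"dp": [-0.12, -0.3, 0.14], "yaw": 0},
    {"dp": [-0.12, -0.3, 0.14], "yaw": 0},
    {"dp": [-0.12, -0.3, 0.14], "yaw": 0},
  ],
)

```text
time_s: 10.68
tcp_pos: [0.5072, -0.2802, 0.2164]
eef_rot: [179.9, -0.0, -104.9]
contact_force: [0.7, 0.4, 0.1]
gripper_width: 0.0006
gripper_force: 0.0
```

```bash
python3 - <<'E'
from plant import get_state,cams
from h import *
t=cams.capture("top"); W=cloud(t)
O=np.array([608.3,-59.0]);a=np.radians(-14.7);M=np.array([[np.cos(a),-np.sin(a)],[np.sin(a),np.cos(a)]]); F=(W[...,:2]*1000-O)@M
m=(abs(W[...,2]-.0335)<.004)&(abs(F[...,0])<20)&(F[...,1]<-40)&(F[...,1]>-210)
print("stone",m.sum(),np.percentile(F[m],[0,1,50],axis=0))
for lo,hi in [(70,78),(78,86),(86,94),(94,102)]:
    k=(abs(F[...,0])<12)&(F[...,1]>lo)&(F[...,1]<hi); print(lo,np.median(W[k][:,2]),k.sum())
A=cv2.resize(t["image"][160:255,225:385,::-1],None,fx=4,fy=4,interpolation=cv2.INTER_CUBIC)
s=cams.capture("side")["image"][190:330,215:345,::-1]
B=cv2.resize(s,None,fx=2.7,fy=2.7,interpolation=cv2.INTER_CUBIC)[:,:800-640+0] if 0 else cv2.resize(s,(150,162))
cv2.imwrite("pics/t5.png",A); cv2.imwrite("pics/s5.png",cv2.resize(s,None,fx=4,fy=4,interpolation=cv2.INTER_CUBIC))
E
```

```text
Traceback (most recent call last):
IndexError: index -1 is out of bounds for axis 0 with size 0
```

apply_moves(
  targets=[
    {"dp": [-0.02, -0.03, 0.01], "yaw": 0},
    {"dp": [-0.04, -0.06, 0.02], "yaw": 0},
    {"dp": [-0.06, -0.09, 0.03], "yaw": 0},
    {"dp": [-0.08, -0.12, 0.03], "yaw": -4},
    {"dp": [-0.1, -0.15, 0.03], "yaw": -8},
    {"dp": [-0.12, -0.18, 0.03], "yaw": -12},
    {"dp": [-0.14, -0.21, 0.03], "yaw": -16},
    {"dp": [-0.16, -0.24, 0.03], "yaw": -20},
    {"dp": [-0.18, -0.27, 0.03], "yaw": -24},
    {"dp": [-0.2, -0.3, 0.03], "yaw": -28},
    {"dp": [-0.2, -0.3, 0.03], "yaw": -28},
    {"dp": [-0.2, -0.3, 0.03], "yaw": -28},
  ],
)

```text
time_s: 11.73
tcp_pos: [0.3075, -0.5791, 0.2462]
eef_rot: [179.9, 0.0, -132.8]
contact_force: [0.2, 1.2, -0.1]
gripper_width: 0.0005
gripper_force: 0.0
```

```bash
python3 - <<'E'
from plant import get_state,cams
from h import *
t=cams.capture("top"); W=cloud(t)
O=np.array([608.3,-59.0]);a=np.radians(-14.7);M=np.array([[np.cos(a),-np.sin(a)],[np.sin(a),np.cos(a)]]); F=(W[...,:2]*1000-O)@M
A=cv2.resize(t["image"][160:255,225:385,::-1],None,fx=4,fy=4,interpolation=cv2.INTER_CUBIC)
s=cams.capture("side")["image"][190:330,215:345,::-1]
cv2.imwrite("pics/t5.png",A); cv2.imwrite("pics/s5.png",cv2.resize(s,None,fx=4,fy=4,interpolation=cv2.INTER_CUBIC))
m=(abs(W[...,2]-.0335)<.004)&(abs(F[...,0])<20)&(F[...,1]<-40)&(F[...,1]>-210)
print("stone",m.sum(),np.percentile(F[m],[0,1,50],axis=0))
for lo,hi in [(70,78),(78,86),(86,94),(94,102)]:
    k=(abs(F[...,0])<12)&(F[...,1]>lo)&(F[...,1]<hi); print(lo,np.median(W[k][:,2]),k.sum())
E
```

```text
stone 597 [[-1.99917717e+01 -1.29485890e+02]
 [-1.94079695e+01 -1.28608906e+02]
 [-8.67885133e-02 -8.50498041e+01]]
70 0.05415035999645461 44
78 0.0599507822678446 45
86 0.06076268948900104 38
94 0.05899750186846635 34
```

View pics/t5.png

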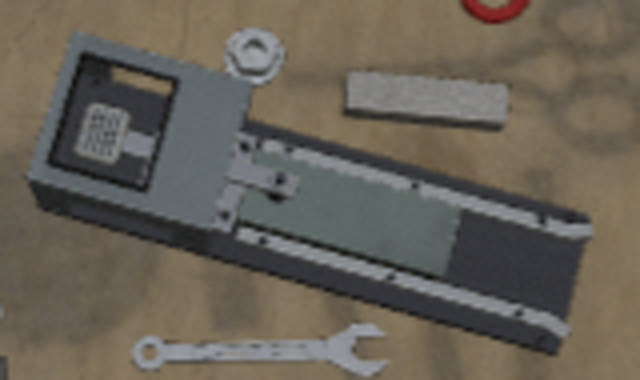

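View pics/s5.png

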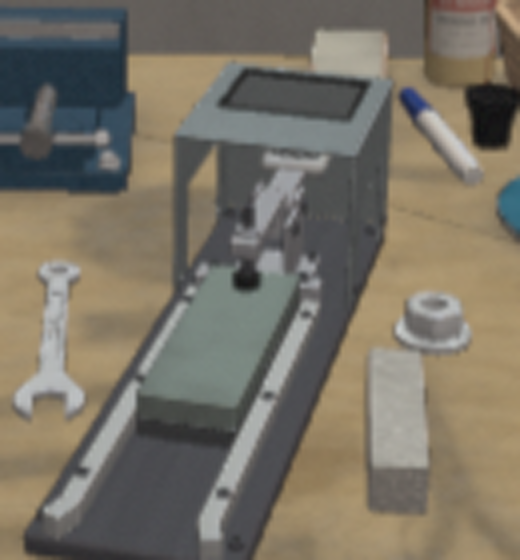

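The stone's +y end is at the stop and the foot presses on it (side crop (245,275)). The lever pad is level at z ≈ 60 mm (top crop (103,132)), and the loose things have not moved.

```bash
python3 -c "
from plant import r
print(r.close_job())"
```

```text
the job is handed in; nothing more can be done
None
```

The stone is home against the stop, and the lever is fully down with the clamp foot on the stone. The arm is back out and clear, the loose things are where they were, no guard contact was apparent, and the job was handed in at about 12 s.

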